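Grade the washed filler plugs on the tipping sorter

TASK

Lay all three loose plugs (yellow, blue, red) flat in the sorter's tipping tray, then lift the tray by its red handle so that they slide down the ramp and each lodges fully in the hole of its own size. Finally lower the tray back down to its rest without letting it drop, and leave the bowl, bottle and scraper where they are.

Things in the scene. Friction and masses are not known exactly. Their poses are not given: they have to be found in the camera images.
- plug_small_center (a point): centre (half-way up) of the small plug: a yellow plastic disc lying flat, 30 mm across, 12 mm thick, slippery on the sorter's metal (friction about 0.2)
- plug_medium_center (a point): centre (half-way up) of the medium plug: a blue plastic disc lying flat, 42 mm across, 12 mm thick, slippery on the sorter's metal (friction about 0.2)
- plug_large_center (a point): centre (half-way up) of the large plug: a red plastic disc lying flat, 54 mm across, 12 mm thick, slippery on the sorter's metal (friction about 0.2)
- hole_small (a point): where the centre of the small plug lies when it is seated in the small round hole (37 mm across, 14 mm deep, closed at the bottom) of the sorter's ramp; the plug may lie up to 4 mm off it. Holes follow one another down the ramp: small, medium, large, along the rail
- hole_medium (a point): where the centre of the medium plug lies when it is seated in the medium round hole (49 mm across, 14 mm deep, closed at the bottom) of the sorter's ramp; the plug may lie up to 4 mm off it. Holes follow one another down the ramp: small, medium, large, along the rail
- hole_large (a point): where the centre of the large plug lies when it is seated in the large round hole (61 mm across, 14 mm deep, closed at the bottom) of the sorter's ramp; the plug may lie up to 4 mm off it. Holes follow one another down the ramp: small, medium, large, along the rail
- sorter_hinge (a point): middle of the hinge line between tray and ramp, 125 mm above the bench. Its frame is that of the fixed sorter, upright: z up, +y level towards the tray and its handle, -y down the ramp, +x across towards the guide rail. Yaw 20 to 46 degrees. Tray and ramp lean 10 degrees sideways about y: their +x (rail) side is the lower
- tray_floor (a point): point on the tipping tray's floor, mid-width, 90 mm uphill of the hinge. Frame moves with the tray: y uphill, x across to the low side, z out of the floor. At rest level along y, leaning 10 degrees sideways. Floor x -49 to +45 mm, y -90 (open, hinge) to +90 (end wall, 22 mm high); 8 mm wall on the +x side, none at -x. The plugs fit one behind another
- tray_handle (a point): middle of the tray's handle: red round bar 14 mm thick, 86 mm long, along the tray's x, 230 mm from the hinge, 15 mm above the floor's plane, 140 mm above the bench at rest; 38 mm free between bar and end wall; two flat arms 70 mm apart hold it. Pinch it from above and lift: it follows a circle about the hinge line and may turn between the fingers
- tray (a joint): tilt of the tray about the hinge line, rad: 0 at rest, growing as the handle is lifted, at most 0.8. From about 0.2 to 0.3 plugs slide off onto the ramp, by 0.6 all have. The 0.35 kg tray falls back when let go, so lower it by the handle
- bowl: shallow stainless steel bowl, 120 mm across, 50 mm high, a bystander; origin at its underside's centre
- sanitiser: white plastic bottle, blue cap, 60 mm across, 160 mm high, a bystander; origin at its underside's centre
- scraper: flat metal scraper with a wooden handle lying on the bench, about 250 mm long, a bystander; origin near its middle
- plug_small: the small plug as a whole; origin at its underside's centre
- plug_medium: the medium plug as a whole; origin at its underside's centre
- plug_large: the large plug as a whole; origin at its underside's centre
- sorter: fixed steel sorter, origin on the bench under the hinge middle. Ramp: falls 20 degrees along -y from the hinge, 90 mm wide, 236 mm long, 14 mm guide rail on the low +x side, end stop. Plugs slide along the rail; bigger ones pass over smaller holes. Plugs that come fast or push each other may overshoot: a slow tip (0.2 to 0.3 rad/s) is reliable, a jerk is not

How it is judged:
On the way, in this order (a step that is already met when the one before it is completed fails the run):
1. all three plugs lie in the tray, let go, with the tray at rest (value of joint tray below 0.05 rad and x of plug_small_center in the frame of tray_floor between -0.05 and 0.048 m and y of plug_small_center in the frame of tray_floor between -0.09 and 0.095 m and z of plug_small_center in the frame of tray_floor between 0 and 0.02 m and contact force between the fingers and plug_small below 0.2 N and x of plug_medium_center in the frame of tray_floor between -0.05 and 0.048 m and y of plug_medium_center in the frame of tray_floor between -0.09 and 0.095 m and z of plug_medium_center in the frame of tray_floor between 0 and 0.02 m and contact force between the fingers and plug_medium below 0.2 N and x of plug_large_center in the frame of tray_floor between -0.05 and 0.048 m and y of plug_large_center in the frame of tray_floor between -0.09 and 0.095 m and z of plug_large_center in the frame of tray_floor between 0 and 0.02 m and contact force between the fingers and plug_large below 0.2 N), for 0.2 s.
2. the tray is tipped up by its handle (value of joint tray above 0.2 rad), for 0.1 s.
At the end, for the whole second after the job is handed in: each plug lies still in the hole of its own size (its centre within 8 mm of the seated point, so fully in) and the tray is back down at its rest (within 0.05 rad) (distance between plug_small_center and hole_small below 0.008 m and distance between plug_medium_center and hole_medium below 0.008 m and distance between plug_large_center and hole_large below 0.008 m and linear speed of each of plug_small, plug_medium, plug_large below 0.02 m/s and value of joint tray below 0.05 rad); the robot touches nothing.
It fails at once if the bowl, bottle or scraper is moved by more than 30 mm (distance of any of bowl, sanitiser, scraper from where it was at the start of the episode above 0.03 m).
It fails at once if the tray is let drop (falls back faster than 3 rad/s) (velocity of joint tray below -3 rad/s).
It also fails if it takes over 72 s, if anything falls off the work surface, if the arm or the gripper's body presses on something with over 40 N, if the wrist force passes 120 N, or if a joint passes its speed limit or range.

ROBOT

A 6-joint arm with a two-finger parallel gripper is mounted at the origin on the work surface. World frame = base frame: x ahead of the robot, y to its left, z up, the work surface at z = 0. Lengths are in m, angles in rad, forces in N, time in s.
With the tool pointing down it reaches from about 0.425 to 0.925 m from the base axis. Payload 12.5 kg.
Tool frame: the origin (TCP) lies between the finger pads; the fingertips stand 22 mm ahead of it and the grasp point (between the pads) lies 3 mm ahead of it (bot.tcp_to_tips is the distance from the TCP to the fingertips, in m); z points along the fingers, y is the line along which they close (so a half turn about z gives the same grasp; the last joint's range is limited). The gripper opens to 85 mm and grips with 20 to 120 N. Pads are 22 mm wide; open, the fingers measure 114 mm over their backs; the gripper's body (76 mm by 85 mm) begins 54 mm behind the grasp point. The pads swing forward as they close: fully open they stand 13 mm farther back than shut.
Start: joints at [-1.225, 0.491, 1.559, -0, 1.092, -0.106], TCP at [0.273, -0.562, 0.253] pointing down, gripper open.
Joint ranges: [-3.1, 3.1], [-0.84, 2.19], [0.05, 2.79], [-1.13, 4.28], [0.06, 2.93], [-2.69, 2.69]. Speed limits (rad/s): [2.22, 2.22, 2.79, 3.14, 3.14, 3.14].

INTERFACE

Orientations are given as a unit quaternion [w, x, y, z].
In Python, from cell import bot gives the robot as it stands.
- The arm moves only by the shell command python3 -m jog 'ROWS' [OPENING] [FORCE]. ROWS is JSON, a list of rows, each an object with "translation": the shift along the tool's x, y, z in mm, a list of three; "angular": the turn, a rotation vector about the tool's x, y, z in degrees, a list of three. A call has exactly 10 rows; each row is the pose to reach, as a shift and turn from the pose commanded when the call began, along the tool's axes at that moment; what a row does not reach only later rows make up. A row lasts 1/8 s, in which the tool goes at most 62.5 mm and 10.7 degrees, less where a joint would pass 70% of its speed; a pose out of reach is approached as far as the arm can. A call with a gripper value outside its range is refused whole. OPENING is the opening in per cent of the stroke, from 0 (shut) to 100 (fully open), set as the call begins (- or left out, the last holds). The fingers move at their own pace and stop on an object; FORCE is the grip in N (left out, the last holds). Time passes only in rows, so rows that repeat a pose let the fingers close, or fill a call up. It gives the time, the measured TCP pose, the force, the opening and the grip force at its end, in the units of the state.
- bot.observe(): the state, without advancing time (a new reading comes with each control period).
- bot.grab_frame(name): name is "side" or "top" or "wrist"; returns the picture (400x640x3 uint8, red, green, blue); there is no depth.
- bot.get_calibration(name): a dict with "fov_y" (degrees; the focal length in pixels is half the picture's height over the tangent of half this angle, whatever the lens; pixels are square), "cx", "cy" (the principal point, pixels), "xyz" and "rotation" of the camera in the world. Camera axes: x right, y down, z forward; pixel columns grow to the right and rows downward; lengths in m; the calibration is good to about 2 mm. A picture is of the moment at which its call begins: read the wrist's pose just before it. get_calibration takes no time and is no camera call; for the wrist camera it gives the pose at the moment of the call.
- bot.job_done(): hands the job in; it is judged then, once.
Trained networks look in the newest picture that a camera, given by its name, has taken for a name from the list of things; names that differ only in an ending like _2 or _b are one class to them, and where a whole thing is asked for, a point or a joint stands for the part that bears it (a point fixed in the world has none). Each returns a list of dicts, best first, with "score" (0 to 1); they miss things now and then, are a little off and sometimes report something else, mostly with a low value. They report only what shows in the picture. A call takes as long as a camera call.
- bot.boxes_of(query, camera): "position" ([x, y, z] in m, in world coordinates, good to about 4 mm: the middle of the surface that is visible of it).
- bot.regions_of(query, camera): "region" (400x640 bool, what is visible of it).
- bot.landmark_of(query, camera): "position" ([x, y, z] in m, in world coordinates, good to about 4 mm: a listed point, or the origin of a listed thing).
The state is a dict: "clock": time; "joint_positions": joint angles; "qvel": joint speeds; "tau": joint torques, N m; "tcp_pos": TCP position; "orientation": TCP orientation; "force": force on the tool from outside, world axes, zero at the start; "wrist_torque": the same for the moment, N m; "finger_gap": finger opening in m; "grip_force": force on a finger pad.
Only numpy, scipy, OpenCV 4.12 (cv2) and the standard library are available. Lean on these libraries where they do the work, as an engineer would, in place of code of your own. Each camera call takes 0.05 s, during which the arm holds its last target. There are 200 camera calls.

## Working session

There is one attempt and no reset: what is moved stays moved. The work goes in short steps, Python scripts to look and compute and a shell command to move; the robot and the scene stay as the last step left them, time stands still between calls to the robot, and variables do not carry over. Pictures are saved under pics/ and viewed, at most 10 in all, crops included, and the job is handed in when it is done.

```bash
ls; mkdir -p pics; cat > h.py <<'E'
import numpy as np, cv2
from cell import bot
from scipy.spatial.transform import Rotation as R
def snap(c,f=None):
    im=bot.grab_frame(c)
    if f: cv2.imwrite('pics/'+f,im[:,:,::-1])
    return im
def rot():
    s=bot.observe(); q=s['orientation']; return np.array(s['tcp_pos']),R.from_quat([q[1],q[2],q[3],q[0]])
def totool(p):
    t,r=rot(); return np.round(1000*r.inv().apply(np.array(p)-t),1)
E
python3 - <<'E'
from h import *
np.set_printoptions(precision=4,suppress=True)
snap('top','top0.png'); snap('side','side0.png')
for c in ['top','side']:
    print(c,{k:np.round(v,3).tolist() for k,v in bot.get_calibration(c).items()})
    for n in ['plug_small_center','plug_medium_center','plug_large_center','hole_small','hole_large','sorter_hinge','tray_floor','tray_handle','bowl','sanitiser','scraper']:
        print(n,[(round(d['score'],2),np.round(d['position'],4).tolist()) for d in bot.landmark_of(n,c)[:2]])
print(bot.observe())
E
```

```text
pics
top {'fov_y': 52.212, 'cx': 321.407, 'cy': 198.938, 'xyz': [0.493, -0.001, 1.177], 'rotation': [0.031, -0.701, 0.711, -0.044]}
plug_small_center [(0.52, [0.4731, -0.3004, 0.0046])]
plug_medium_center [(0.53, [0.4323, -0.3871, 0.0062])]
plug_large_center [(0.62, [0.4815, -0.1929, 0.0064])]
hole_small [(0.75, [0.6711, -0.0384, 0.0847])]
hole_large [(0.94, [0.7089, -0.1482, 0.0466]), (0.7, [0.62, 0.0075, -0.0027])]
sorter_hinge [(0.77, [0.6202, 0.0053, 0.1229])]
tray_floor [(0.65, [0.5788, 0.0892, 0.1244])]
tray_handle [(0.58, [0.4731, -0.2974, 0.006]), (0.56, [0.5114, 0.2118, 0.1333])]
bowl [(0.87, [0.7801, 0.2512, -0.0046])]
sanitiser [(0.74, [0.645, 0.4039, 0.0035]), (0.54, [0.6887, -0.0924, 0.0718])]
scraper [(0.95, [0.6798, -0.4331, -0.0004])]
side {'fov_y': 53.582, 'cx': 323.208, 'cy': 196.463, 'xyz': [0.185, 0.775, 0.643], 'rotation': [0.112, -0.218, 0.84, -0.484]}
plug_small_center [(0.48, [0.4773, -0.2967, 0.0088])]
plug_medium_center [(0.63, [0.4302, -0.3873, 0.0091]), (0.35, [0.4815, -0.1896, -0.0009])]
plug_large_center [(0.51, [0.4837, -0.1874, 0.0067])]
hole_small [(0
[... 182 characters left out ...]
5788, 0.0872, 0.1222])]
tray_handle [(0.81, [0.5073, 0.2137, 0.14]), (0.6, [0.7095, -0.1492, 0.0458])]
bowl []
sanitiser [(0.94, [0.6469, 0.4039, 0.0046])]
scraper [(0.8, [0.6753, -0.4384, 0.0029])]
{'clock': 1.2, 'joint_positions': array([-1.2246,  0.4909,  1.5589, -0.    ,  1.0917, -0.1056]), 'qvel': array([ 0.0027,  0.0003, -0.0022,  0.0004,  0.0018, -0.0009]), 'tau': array([  0.0018, -61.8274, -26.185 ,  -0.0001,   0.0003,   0.    ]), 'tcp_pos': array([ 0.2729, -0.5623,  0.2533]), 'orientation': array([ 0.    ,  0.9746,  0.224 , -0.    ]), 'force': array([ 0.007 ,  0.5951, -0.4706]), 'wrist_torque': array([-0.0147,  0.0126,  0.0569]), 'grip_force': 0.0, 'finger_gap': 0.08505243383859201}
```

View pics/top0.png

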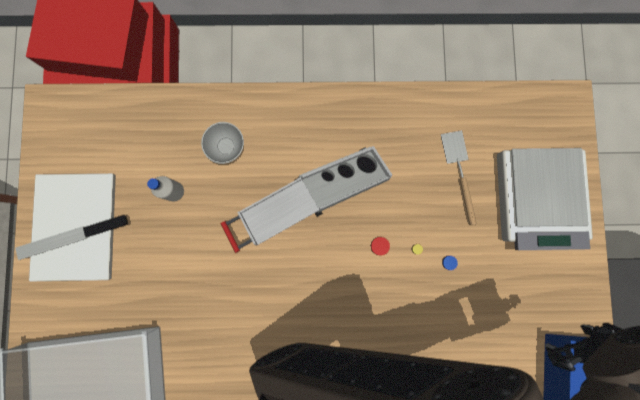

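```bash
python3 - <<'E'
from h import *
im=cv2.imread('pics/top0.png')[:,:,::-1]; hsv=cv2.cvtColor(np.ascontiguousarray(im),cv2.COLOR_RGB2HSV)
for n,h0,h1 in [('y',18,35),('b',95,125),('r',-8,8)]:
    H=(hsv[...,0].astype(int)+90)%180-90 if h0<0 else hsv[...,0]
    m=((H>=h0)&(H<=h1)&(hsv[...,1]>120)&(hsv[...,2]>60)).astype(np.uint8)
    _,_,st,ce=cv2.connectedComponentsWithStats(m)
    print(n,[(s[:5].tolist(),c.round(1).tolist()) for s,c in zip(st[1:],ce[1:]) if s[4]>60])
c=bot.get_calibration('top'); q=c['rotation']; Rm=R.from_quat([q[1],q[2],q[3],q[0]]).as_matrix()
print(200/np.tan(np.radians(c['fov_y']/2)), Rm.round(3))
E
```

```text
y [([412, 244, 11, 10, 89], [417.1, 248.7])]
b [([148, 179, 12, 10, 92], [153.3, 183.5]), ([443, 256, 14, 14, 149], [449.5, 262.5]), ([565, 362, 22, 38, 456], [575.5, 379.5])]
r [([26, 0, 152, 84, 11573], [103.2, 42.0]), ([221, 221, 19, 32, 188], [229.8, 236.5]), ([371, 237, 19, 19, 284], [380.0, 245.8])]
408.1432952897272 [[-0.015 -0.994  0.107]
 [-1.     0.013 -0.019]
 [ 0.017 -0.107 -0.994]]
```

Picture: red plug at (380,246), yellow (417,249), blue (450,262), tray with the red handle at (230,236), holes at (327–367,165–175). This agrees with the networks' positions.

```bash
cat >> h.py <<'E'
np.set_printoptions(precision=4,suppress=True)
def pix(u,v,z,cam='top'):
    c=bot.get_calibration(cam); q=c['rotation']; f=200/np.tan(np.radians(c['fov_y']/2))
    d=R.from_quat([q[1],q[2],q[3],q[0]]).apply([(u-c['cx'])/f,(v-c['cy'])/f,1]); o=np.array(c['xyz'])
    return o+d*(z-o[2])/d[2]
YAW=np.radians(28.0)
def down(lean=0,yaw=YAW,sgn=1):
    # tool y along tray x, tool z down; lean about tray y (10 deg: x side lower)
    M=R.from_euler('z',yaw)*R.from_euler('y',lean,degrees=True)
    return M*R.from_matrix(np.array([[0,1,0],[1,0,0],[0,0,-1]]).T)
def go(p,r,cmd=None):
    t,r0=rot() if cmd is None else cmd
    print('shift',np.round(1000*r0.inv().apply(np.array(p)-t),1),'turn',np.round((r0.inv()*r).as_rotvec(degrees=True),1))
E
python3 - <<'E'
from h import *
for n,u,v in [('s',417.1,248.7),('m',449.5,262.5),('l',380,245.8)]: print(n,pix(u,v,.011))
print('handle',pix(229.8,236.5,.143), bot.tcp_to_tips)
h=[]
for n in ['hole_medium','sorter_hinge','tray_floor','tray_handle']:
    for c in['top','side']: print(n,c,[(round(d['score'],2),np.round(d['position'],4).tolist()) for d in bot.landmark_of(n,c)[:2]])
go([.43,-.386,.10],down()); go([.43,-.386,.02],down())
E
```

```text
s [ 0.4724 -0.2935  0.011 ]
m [ 0.4321 -0.3844  0.011 ]
l [ 0.4822 -0.1878  0.011 ]
handle [0.5125 0.2113 0.143 ] 0.022
hole_medium top [(0.7, [0.6892, -0.0933, 0.0703]), (0.45, [0.5789, 0.0912, 0.1241])]
hole_medium side [(0.95, [0.6882, -0.0916, 0.0693])]
sorter_hinge top [(0.77, [0.6202, 0.0053, 0.1229])]
sorter_hinge side [(0.66, [0.6175, 0.0045, 0.1227])]
tray_floor top [(0.65, [0.5788, 0.0892, 0.1244])]
tray_floor side [(0.94, [0.5788, 0.0872, 0.1222])]
tray_handle top [(0.58, [0.4731, -0.2974, 0.006]), (0.56, [0.5114, 0.2118, 0.1333])]
tray_handle side [(0.81, [0.5073, 0.2137, 0.14]), (0.6, [0.7095, -0.1492, 0.0458])]
shift [218.3 -90.  153.3] turn [  0.    0.  -92.1]
shift [218.3 -90.1 233.3] turn [  0.    0.  -92.1]
```

```bash
python3 -m jog '[{"translation":[25,-10,10],"angular":[0,0,-10]},{"translation":[50,-20,25],"angular":[0,0,-20]},{"translation":[75,-30,45],"angular":[0,0,-30]},{"translation":[100,-40,65],"angular":[0,0,-40]},{"translation":[125,-50,90],"angular":[0,0,-50]},{"translation":[150,-62,115],"angular":[0,0,-60]},{"translation":[175,-72,140],"angular":[0,0,-70]},{"translation":[200,-82,160],"angular":[0,0,-80]},{"translation":[218,-90,175],"angular":[0,0,-90]},{"translation":[219,-90,180],"angular":[0,0,-92]}]' 100 40 && python3 - <<'E'
from h import *
snap('wrist','w1.png')
for n in ['plug_medium_center','plug_small_center','plug_large_center']: print(n,[(round(d['score'],2),np.round(d['position'],4).tolist()) for d in bot.landmark_of(n,'wrist')[:2]])
E
```

```text
clock: 2.85
tcp_pos: [0.431, -0.3848, 0.0726]
orientation: [-0.001, 0.515, 0.857, 0.0]
force: [-0.8, -0.7, -0.1]
finger_gap: 0.0854
grip_force: 0.0
plug_medium_center [(0.8, [0.4302, -0.3854, 0.0073])]
plug_small_center [(0.68, [0.4751, -0.2965, 0.0081])]
plug_large_center []
```

View pics/w1.png

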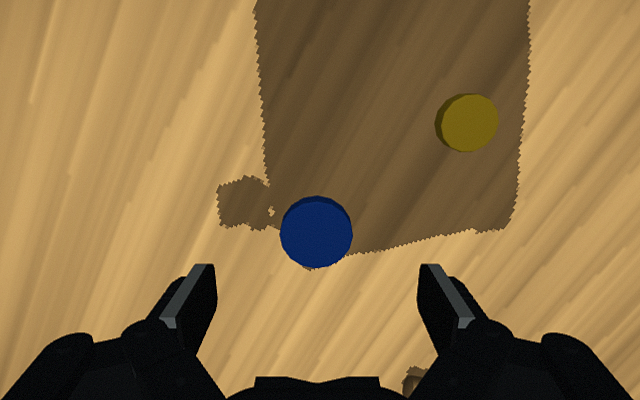

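Blue plug at (316,232), centred between the open fingers; yellow at (467,123). I'll descend and grip.

```bash
python3 -m jog '[{"translation":[0,0,20],"angular":[0,0,0]},{"translation":[0,0,40],"angular":[0,0,0]},{"translation":[0,0,50],"angular":[0,0,0]},{"translation":[0,0,50],"angular":[0,0,0]},{"translation":[0,0,50],"angular":[0,0,0]},{"translation":[0,0,50],"angular":[0,0,0]},{"translation":[0,0,50],"angular":[0,0,0]},{"translation":[0,0,50],"angular":[0,0,0]},{"translation":[0,0,50],"angular":[0,0,0]},{"translation":[0,0,50],"angular":[0,0,0]}]' 70 40 && python3 -m jog '[{"translation":[0,0,0],"angular":[0,0,0]},{"translation":[0,0,0],"angular":[0,0,0]},{"translation":[0,0,0],"angular":[0,0,0]},{"translation":[0,0,0],"angular":[0,0,0]},{"translation":[0,0,0],"angular":[0,0,0]},{"translation":[0,0,-10],"angular":[0,0,0]},{"translation":[0,0,-40],"angular":[0,0,0]},{"translation":[0,0,-90],"angular":[0,0,0]},{"translation":[0,0,-150],"angular":[0,0,0]},{"translation":[0,0,-200],"angular":[0,0,0]}]' 0 40 && python3 - <<'E'
from h import *
snap('wrist','w2.png')
H=np.array([.619,.005,.125]); T=R.from_euler('z',27,degrees=True)*R.from_euler('y',10,degrees=True)
for n,x,y in [('m',5,0),('s',11,56),('l',-2,-52)]:
    for h in (.022,.06): 
        p=H+T.apply([x/1e3,.09+y/1e3,h]); print(n,h,p); go(p,down(10,np.radians(27)))
E
```

```text
clock: 4.3
tcp_pos: [0.4306, -0.3857, 0.0233]
orientation: [0.0, 0.516, 0.857, -0.0]
force: [-0.4, -0.8, 0.0]
finger_gap: 0.06
grip_force: 0.0
clock: 5.55
tcp_pos: [0.4305, -0.3856, 0.2261]
orientation: [0.001, 0.516, 0.857, -0.0]
force: [1.3, -1.0, 0.4]
finger_gap: 0.04
grip_force: 40.4
m 0.022 [0.5859 0.0892 0.1458]
shift [349.4 358.8  83.9] turn [10.1  0.6  0.9]
m 0.06 [0.5918 0.0922 0.1832]
shift [348.9 365.5  46.5] turn [10.1  0.6  0.9]
s 0.022 [0.5658 0.1417 0.1448]
shift [405.3 365.6  84.4] turn [10.1  0.6  0.9]
s 0.06 [0.5717 0.1447 0.1822]
shift [404.9 372.3  47. ] turn [10.1  0.6  0.9]
l 0.022 [0.6034 0.0397 0.147 ]
shift [297.5 351.1  83.1] turn [10.1  0.6  0.9]
l 0.06 [0.6093 0.0427 0.1844]
shift [297.1 357.8  45.7] turn [10.1  0.6  0.9]
```

View pics/w2.png

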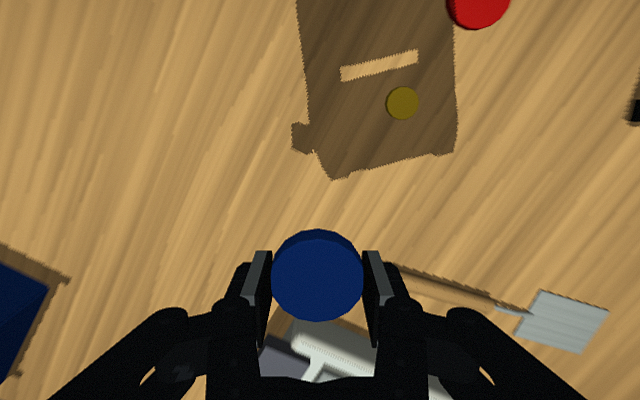

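Blue held flat in the fingers at (316,275). On to the tray.

```bash
python3 -m jog '[{"translation":[30,30,0],"angular":[0,0,0]},{"translation":[70,70,0],"angular":[2,0,0]},{"translation":[110,113,0],"angular":[4,0,0]},{"translation":[150,155,0],"angular":[6,0,0]},{"translation":[190,197,0],"angular":[8,0,0]},{"translation":[230,239,0],"angular":[10,0.6,0.9]},{"translation":[270,281,10],"angular":[10,0.6,0.9]},{"translation":[310,323,25],"angular":[10,0.6,0.9]},{"translation":[349,365,40],"angular":[10,0.6,0.9]},{"translation":[349,365,46],"angular":[10,0.6,0.9]}]' && python3 - <<'E'
from h import *
snap('wrist','w3.png');snap('side','s3.png')
H=np.array([.619,.005,.125]); T=R.from_euler('z',27,degrees=True)*R.from_euler('y',10,degrees=True)
print(rot()[0],T.inv().apply(rot()[0]-H))
for n in ['tray_floor','sorter_hinge','plug_medium_center','tray_handle']:
  for c in['wrist','side']: print(n,c,[(round(d['score'],2),np.round(d['position'],4).tolist(),T.inv().apply(np.array(d['position'])-H)) for d in bot.landmark_of(n,c)[:1]])
E
```

```text
clock: 6.85
tcp_pos: [0.5901, 0.0968, 0.1761]
orientation: [-0.05, 0.519, 0.85, -0.072]
force: [-0.6, -1.4, 0.0]
finger_gap: 0.0402
grip_force: 40.5
[0.5895 0.0937 0.1765] [0.0048 0.0924 0.0531]
tray_floor wrist [(0.92, [0.5755, 0.0841, 0.1299], array([-0.0037,  0.0902,  0.0043]))]
tray_floor side [(0.59, [0.5802, 0.0822, 0.1249], array([ 0.0005,  0.0864, -0.    ]))]
sorter_hinge wrist [(0.95, [0.6211, 0.0072, 0.1243], array([ 0.0029,  0.001 , -0.0002]))]
sorter_hinge side [(0.7, [0.6183, 0.0036, 0.1232], array([-0.0009, -0.0009, -0.002 ]))]
plug_medium_center wrist [(0.77, [0.5884, 0.0992, 0.1561], array([0.0099, 0.0978, 0.0333]))]
plug_medium_center side [(0.53, [0.5861, 0.0895, 0.1624], array([0.0024, 0.0902, 0.0384]))]
tray_handle wrist []
tray_handle side [(0.56, [0.5109, 0.2164, 0.1369], array([-0.0024,  0.2374,  0.0117]))]
```

View pics/s3.png

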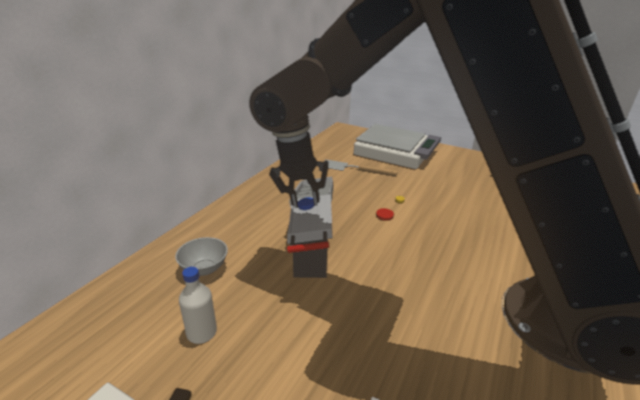

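View pics/w3.png

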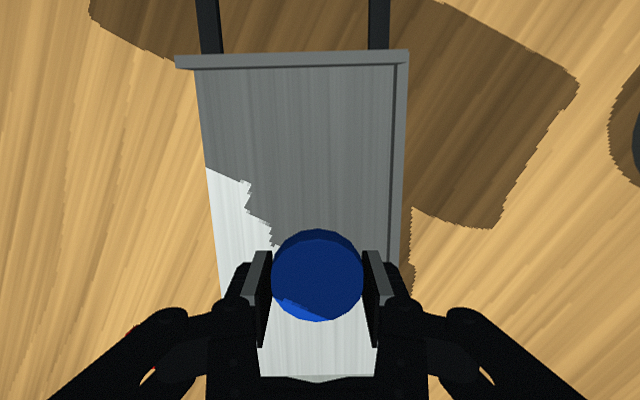

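Side view: blue is over the tray (306,203). In the wrist view it's aligned with the tray, floor edges at about x=210 and x=395. Lowering it.

```bash
python3 -m jog '[{"translation":[0,0,8],"angular":[0,0,0]},{"translation":[0,0,16],"angular":[0,0,0]},{"translation":[0,0,22],"angular":[0,0,0]},{"translation":[0,0,26],"angular":[0,0,0]},{"translation":[0,0,28],"angular":[0,0,0]},{"translation":[0,0,29],"angular":[0,0,0]},{"translation":[0,0,29],"angular":[0,0,0]},{"translation":[0,0,29],"angular":[0,0,0]},{"translation":[0,0,29],"angular":[0,0,0]},{"translation":[0,0,29],"angular":[0,0,0]}]' && python3 - <<'E'
from h import *
H=np.array([.619,.005,.125]); T=R.from_euler('z',27,degrees=True)*R.from_euler('y',10,degrees=True)
print(T.inv().apply(rot()[0]-H))
E
```

```text
clock: 8.6
tcp_pos: [0.5854, 0.0914, 0.1488]
orientation: [-0.049, 0.521, 0.849, -0.072]
force: [-0.3, -0.7, -0.4]
finger_gap: 0.0401
grip_force: 40.5
[0.005  0.0922 0.025 ]
```

```bash
python3 -m jog '[{"translation":[0,0,1],"angular":[0,0,0]},{"translation":[0,0,1],"angular":[0,0,0]},{"translation":[0,0,1],"angular":[0,0,0]},{"translation":[0,0,1],"angular":[0,0,0]},{"translation":[0,0,0],"angular":[0,0,0]},{"translation":[0,0,-10],"angular":[0,0,0]},{"translation":[0,0,-30],"angular":[0,0,0]},{"translation":[0,0,-50],"angular":[0,0,0]},{"translation":[0,0,-70],"angular":[0,0,0]},{"translation":[0,0,-80],"angular":[0,0,0]}]' 58 && python3 - <<'E'
from h import *
snap('wrist','w4.png')
H=np.array([.619,.005,.125]); T=R.from_euler('z',27,degrees=True)*R.from_euler('y',10,degrees=True)
for d in bot.landmark_of('plug_medium_center','wrist')[:2]: print(d['score'],T.inv().apply(np.array(d['position'])-H))
go([.4745,-.296,.15],down(0,np.radians(27))); go([.4745,-.296,.022],down(0,np.radians(27)))
E
```

```text
clock: 9.85
tcp_pos: [0.5985, 0.0972, 0.2291]
orientation: [-0.049, 0.521, 0.849, -0.071]
force: [-0.2, -0.3, -1.2]
finger_gap: 0.0492
grip_force: 0.0
0.74 [ 0.0264  0.0013 -0.1204]
0.65 [0.0055 0.0911 0.006 ]
shift [-295.  -271.3  124.7] turn [-9.9 -0.5 -0. ]
shift [-296.  -249.3  250.8] turn [-9.9 -0.5 -0. ]
```

View pics/w4.png

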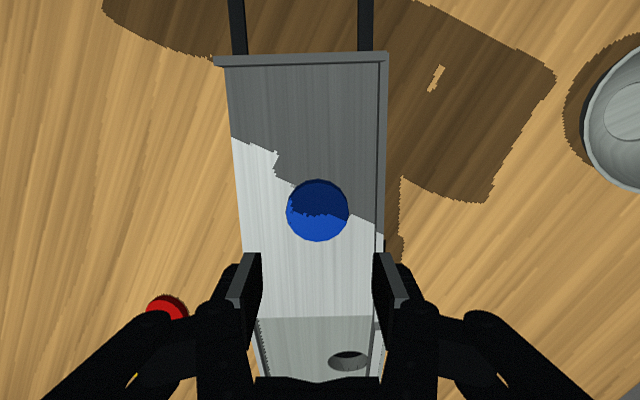

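Blue lies flat in the tray at (317,211), at tray x=5, y=+1 mm. Next is the yellow plug.

```bash
python3 -m jog '[{"translation":[-30,-27,5],"angular":[0,0,0]},{"translation":[-70,-63,11],"angular":[-2,0,0]},{"translation":[-110,-100,18],"angular":[-4,0,0]},{"translation":[-150,-138,26],"angular":[-6,-0.5,0]},{"translation":[-190,-175,40],"angular":[-8,-0.5,0]},{"translation":[-230,-210,65],"angular":[-10,-0.5,0]},{"translation":[-265,-240,95],"angular":[-10,-0.5,0]},{"translation":[-295,-267,130],"angular":[-10,-0.5,0]},{"translation":[-296,-262,175],"angular":[-10,-0.5,0]},{"translation":[-296,-259,195],"angular":[-10,-0.5,0]}]' 62 && python3 - <<'E'
from h import *
snap('wrist')
for d in bot.landmark_of('plug_small_center','wrist')[:2]:
    print(d['score'],d['position']); p=np.array(d['position']); p[2]=.022; go(p,down(0,np.radians(27)))
go([.4745,-.296,.022],down(0,np.radians(27)))
E
```

```text
clock: 11.2
tcp_pos: [0.4725, -0.2965, 0.0751]
orientation: [-0.002, 0.523, 0.852, 0.0]
force: [-0.9, 0.4, 0.0]
finger_gap: 0.0531
grip_force: 0.0
0.73 [0.472, -0.294, 0.0059]
shift [ 1.8  0.3 53.3] turn [-0.1 -0.3 -0.1]
shift [-1.1  1.6 53.3] turn [-0.1 -0.3 -0.1]
```

```bash
python3 -m jog '[{"translation":[0,0,20],"angular":[0,0,0]},{"translation":[0,0,40],"angular":[0,0,0]},{"translation":[0,1,52],"angular":[0,0,0]},{"translation":[0,1,52],"angular":[0,0,0]},{"translation":[0,1,52],"angular":[0,0,0]},{"translation":[0,1,52],"angular":[0,0,0]},{"translation":[0,1,52],"angular":[0,0,0]},{"translation":[0,1,52],"angular":[0,0,0]},{"translation":[0,1,52],"angular":[0,0,0]},{"translation":[0,1,52],"angular":[0,0,0]}]' && python3 -m jog '[{"translation":[0,0,0],"angular":[0,0,0]},{"translation":[0,0,0],"angular":[0,0,0]},{"translation":[0,0,0],"angular":[0,0,0]},{"translation":[0,0,0],"angular":[0,0,0]},{"translation":[0,0,0],"angular":[0,0,0]},{"translation":[0,0,-10],"angular":[0,0,0]},{"translation":[0,0,-40],"angular":[0,0,0]},{"translation":[0,0,-90],"angular":[0,0,0]},{"translation":[0,0,-150],"angular":[0,0,0]},{"translation":[0,0,-200],"angular":[0,0,0]}]' 0 40 && python3 - <<'E'
from h import *
snap('wrist')
for d in bot.landmark_of('plug_small_center','wrist')[:2]: print(d['score'],totool(d['position']))
H=np.array([.619,.005,.125]); T=R.from_euler('z',27,degrees=True)*R.from_euler('y',10,degrees=True)
for n,x,y in [('s',11,56)]:
    for h in (.022,.06): 
        p=H+T.apply([x/1e3,.09+y/1e3,h]); print(n,h,p); go(p,down(10,np.radians(27)))
E
```

```text
clock: 12.55
tcp_pos: [0.4749, -0.2961, 0.0258]
orientation: [-0.0, 0.523, 0.853, 0.0]
force: [-0.6, -0.1, 0.1]
finger_gap: 0.0529
grip_force: 0.0
clock: 13.8
tcp_pos: [0.4748, -0.296, 0.2286]
orientation: [0.001, 0.523, 0.853, -0.0]
force: [-0.2, 0.4, 0.0]
finger_gap: 0.0275
grip_force: 39.5
0.7 [ 4.9  0.9 19.7]
s 0.022 [0.5658 0.1417 0.1448]
shift [350.9 278.6  85. ] turn [10.2  0.5 -0. ]
s 0.06 [0.5717 0.1447 0.1822]
shift [350.6 285.4  47.6] turn [10.2  0.5 -0. ]
```

```bash
python3 -m jog '[{"translation":[30,24,0],"angular":[0,0,0]},{"translation":[70,57,0],"angular":[2,0,0]},{"translation":[110,90,0],"angular":[4,0,0]},{"translation":[150,122,0],"angular":[6,0,0]},{"translation":[190,155,0],"angular":[8,0,0]},{"translation":[230,187,0],"angular":[10,0.5,0]},{"translation":[270,220,0],"angular":[10.2,0.5,0]},{"translation":[310,253,10],"angular":[10.2,0.5,0]},{"translation":[346,285,25],"angular":[10.2,0.5,0]},{"translation":[346,285,40],"angular":[10.2,0.5,0]}]' && python3 -m jog '[{"translation":[0,0,10],"angular":[0,0,0]},{"translation":[0,0,20],"angular":[0,0,0]},{"translation":[0,0,30],"angular":[0,0,0]},{"translation":[0,0,36],"angular":[0,0,0]},{"translation":[0,0,38],"angular":[0,0,0]},{"translation":[0,0,38],"angular":[0,0,0]},{"translation":[0,0,38],"angular":[0,0,0]},{"translation":[0,0,38],"angular":[0,0,0]},{"translation":[0,0,38],"angular":[0,0,0]},{"translation":[0,0,38],"angular":[0,0,0]}]' && python3 - <<'E'
from h import *
H=np.array([.619,.005,.125]); T=R.from_euler('z',27,degrees=True)*R.from_euler('y',10,degrees=True)
print(T.inv().apply(rot()[0]-H))
E
```

```text
clock: 15.15
tcp_pos: [0.5718, 0.1443, 0.1846]
orientation: [-0.05, 0.519, 0.85, -0.074]
force: [0.2, 0.2, -0.7]
finger_gap: 0.0275
grip_force: 39.5
clock: 16.4
tcp_pos: [0.566, 0.1388, 0.1488]
orientation: [-0.05, 0.521, 0.849, -0.073]
force: [0.6, 0.8, 5.0]
finger_gap: 0.0275
grip_force: 40.1
[0.0092 0.1433 0.0258]
```

```bash
python3 -m jog '[{"translation":[0,0,0],"angular":[0,0,0]},{"translation":[0,0,0],"angular":[0,0,0]},{"translation":[0,0,0],"angular":[0,0,0]},{"translation":[0,0,0],"angular":[0,0,0]},{"translation":[0,0,0],"angular":[0,0,0]},{"translation":[0,0,-10],"angular":[0,0,0]},{"translation":[0,0,-30],"angular":[0,0,0]},{"translation":[0,0,-50],"angular":[0,0,0]},{"translation":[0,0,-70],"angular":[0,0,0]},{"translation":[0,0,-80],"angular":[0,0,0]}]' 43 && python3 - <<'E'
from h import *
snap('wrist','w5.png')
H=np.array([.619,.005,.125]); T=R.from_euler('z',27,degrees=True)*R.from_euler('y',10,degrees=True)
for d in bot.landmark_of('plug_small_center','wrist')[:2]: print(d['score'],T.inv().apply(np.array(d['position'])-H))
for z in (.22,.15,.07): go([.4825,-.189,z],down(0,np.radians(27)))
E
```

```text
clock: 17.65
tcp_pos: [0.5791, 0.1448, 0.2288]
orientation: [-0.05, 0.521, 0.849, -0.073]
force: [0.3, 0.0, -0.3]
finger_gap: 0.037
grip_force: 0.0
0.94 [0.0105 0.1431 0.0087]
shift [-253.8 -232.5   47.7] turn [-10.1  -0.5  -0. ]
shift [-254.4 -220.3  116.6] turn [-10.1  -0.5  -0. ]
shift [-255.1 -206.2  195.4] turn [-10.1  -0.5  -0. ]
```

```bash
python3 -m jog '[{"translation":[-25,-24,5],"angular":[0,0,0]},{"translation":[-60,-56,10],"angular":[-2,0,0]},{"translation":[-95,-88,17],"angular":[-4,0,0]},{"translation":[-130,-120,24],"angular":[-6,-0.5,0]},{"translation":[-165,-152,34],"angular":[-8,-0.5,0]},{"translation":[-200,-184,50],"angular":[-10,-0.5,0]},{"translation":[-230,-208,80],"angular":[-10,-0.5,0]},{"translation":[-254,-220,120],"angular":[-10,-0.5,0]},{"translation":[-254,-210,170],"angular":[-10,-0.5,0]},{"translation":[-255,-206,192],"angular":[-10,-0.5,0]}]' 95 && python3 - <<'E'
from h import *
snap('wrist')
for d in bot.landmark_of('plug_large_center','wrist')[:2]:
    print(d['score'],d['position']); p=np.array(d['position']); p[2]=.022; go(p,down(0,np.radians(27)))
go([.4825,-.189,.019],down(0,np.radians(27)))
E
```

```text
clock: 19.0
tcp_pos: [0.4811, -0.1886, 0.0697]
orientation: [-0.003, 0.523, 0.852, -0.002]
force: [0.4, -0.7, 0.6]
finger_gap: 0.081
grip_force: 0.0
0.64 [0.4828, -0.1947, 0.0069]
shift [-6.6 -1.2 47.9] turn [-0.4 -0.3 -0. ]
shift [-1.4  1.1 50.9] turn [-0.4 -0.3 -0. ]
```

```bash
python3 -m jog '[{"translation":[-1,0,20],"angular":[0,0,0]},{"translation":[-2,0,40],"angular":[0,0,0]},{"translation":[-2,0,51],"angular":[0,0,0]},{"translation":[-2,0,51],"angular":[0,0,0]},{"translation":[-2,0,51],"angular":[0,0,0]},{"translation":[-2,0,51],"angular":[0,0,0]},{"translation":[-2,0,51],"angular":[0,0,0]},{"translation":[-2,0,51],"angular":[0,0,0]},{"translation":[-2,0,51],"angular":[0,0,0]},{"translation":[-2,0,51],"angular":[0,0,0]}]' && python3 -m jog '[{"translation":[0,0,0],"angular":[0,0,0]},{"translation":[0,0,0],"angular":[0,0,0]},{"translation":[0,0,0],"angular":[0,0,0]},{"translation":[0,0,0],"angular":[0,0,0]},{"translation":[0,0,0],"angular":[0,0,0]},{"translation":[0,0,-10],"angular":[0,0,0]},{"translation":[0,0,-40],"angular":[0,0,0]},{"translation":[0,0,-90],"angular":[0,0,0]},{"translation":[0,0,-150],"angular":[0,0,0]},{"translation":[0,0,-200],"angular":[0,0,0]}]' 0 40 && python3 - <<'E'
from h import *
snap('wrist','w6.png')
for d in bot.landmark_of('plug_large_center','wrist')[:2]: print(d['score'],totool(d['position']))
H=np.array([.619,.005,.125]); T=R.from_euler('z',27,degrees=True)*R.from_euler('y',10,degrees=True)
for n,x,y in [('l',-2,-52)]:
    for h in (.022,.06): 
        p=H+T.apply([x/1e3,.09+y/1e3,h]); print(n,h,p); go(p,down(10,np.radians(27)))
E
```

```text
clock: 20.35
tcp_pos: [0.4833, -0.1906, 0.0215]
orientation: [-0.001, 0.523, 0.853, -0.001]
force: [-0.4, -0.3, 0.7]
finger_gap: 0.0809
grip_force: 0.0
clock: 21.6
tcp_pos: [0.4837, -0.1902, 0.2242]
orientation: [-0.0, 0.523, 0.853, -0.001]
force: [0.0, -0.8, -0.7]
finger_gap: 0.052
grip_force: 42.1
0.73 [ 1.8 -1.2 20.4]
0.4 [118.8 212.3 229.7]
l 0.022 [0.6034 0.0397 0.147 ]
shift [152.4 209.8  79. ] turn [10.1  0.4 -0. ]
l 0.06 [0.6093 0.0427 0.1844]
shift [152.1 216.5  41.6] turn [10.1  0.4 -0. ]
```

View pics/w6.png

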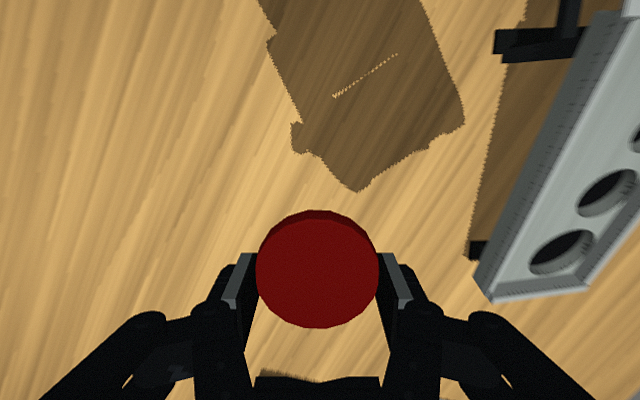

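Red held flat in the fingers at (317,268).

```bash
python3 -m jog '[{"translation":[15,20,0],"angular":[0,0,0]},{"translation":[35,48,0],"angular":[2,0,0]},{"translation":[55,76,0],"angular":[4,0,0]},{"translation":[75,105,0],"angular":[6,0,0]},{"translation":[95,135,0],"angular":[8,0,0]},{"translation":[115,165,0],"angular":[10,0.4,0]},{"translation":[135,195,5],"angular":[10.2,0.4,0]},{"translation":[150,216,20],"angular":[10.2,0.4,0]},{"translation":[150,216,34],"angular":[10.2,0.4,0]},{"translation":[150,216,38],"angular":[10.2,0.4,0]}]' && python3 -m jog '[{"translation":[0,0,10],"angular":[0,0,0]},{"translation":[0,0,20],"angular":[0,0,0]},{"translation":[0,0,28],"angular":[0,0,0]},{"translation":[0,0,34],"angular":[0,0,0]},{"translation":[0,0,37],"angular":[0,0,0]},{"translation":[0,0,37],"angular":[0,0,0]},{"translation":[0,0,37],"angular":[0,0,0]},{"translation":[0,0,37],"angular":[0,0,0]},{"translation":[0,0,37],"angular":[0,0,0]},{"translation":[0,0,37],"angular":[0,0,0]}]' && python3 - <<'E'
from h import *
H=np.array([.619,.005,.125]); T=R.from_euler('z',27,degrees=True)*R.from_euler('y',10,degrees=True)
print(T.inv().apply(rot()[0]-H))
E
```

```text
clock: 22.95
tcp_pos: [0.6074, 0.0407, 0.1811]
orientation: [-0.052, 0.52, 0.849, -0.076]
force: [0.1, -0.1, -0.4]
finger_gap: 0.0516
grip_force: 42.1
clock: 24.2
tcp_pos: [0.6026, 0.0385, 0.1471]
orientation: [-0.05, 0.52, 0.849, -0.075]
force: [0.6, 0.6, 5.5]
finger_gap: 0.0519
grip_force: 42.5
[-0.0033  0.0373  0.0219]
```

```bash
python3 -m jog '[{"translation":[0,0,0],"angular":[0,0,0]},{"translation":[0,0,0],"angular":[0,0,0]},{"translation":[0,0,0],"angular":[0,0,0]},{"translation":[0,0,0],"angular":[0,0,0]},{"translation":[0,0,0],"angular":[0,0,0]},{"translation":[0,0,-10],"angular":[0,0,0]},{"translation":[0,0,-30],"angular":[0,0,0]},{"translation":[0,0,-50],"angular":[0,0,0]},{"translation":[0,0,-70],"angular":[0,0,0]},{"translation":[0,0,-85],"angular":[0,0,0]}]' 70 && python3 - <<'E'
from h import *
snap('wrist','w7.png')
H=np.array([.619,.005,.125]); T=R.from_euler('z',27,degrees=True)*R.from_euler('y',10,degrees=True)
for c in 'lms':
  n={'l':'plug_large_center','m':'plug_medium_center','s':'plug_small_center'}[c]
  for d in bot.landmark_of(n,'wrist')[:2]: print(n,round(d['score'],2),T.inv().apply(np.array(d['position'])-H))
for d in bot.landmark_of('tray_handle','wrist')[:1]: print('handle',d['position'],T.inv().apply(np.array(d['position'])-H))
D=down(10,np.radians(27))*R.from_euler('z',-90,degrees=True)
print(D.as_matrix())
for h in (.08,.012): p=H+T.apply([0,.231,h]); print(p); go(p,D)
for th in np.arange(0,.70,.03125): print(round(th,3),np.round([230*(np.cos(th)-1)-15*np.sin(th),230*np.sin(th)+15*(np.cos(th)-1)],1),end=' ')
E
```

```text
clock: 25.45
tcp_pos: [0.6164, 0.045, 0.2315]
orientation: [-0.05, 0.52, 0.849, -0.075]
force: [-1.0, 0.4, -0.3]
finger_gap: 0.0595
grip_force: 0.0
plug_medium_center 0.55 [0.0069 0.0945 0.0062]
plug_medium_center 0.15 [ 0.0241 -0.001  -0.1202]
plug_small_center 0.95 [0.008  0.1473 0.0097]
plug_small_center 0.28 [ 0.0342 -0.0584 -0.0348]
[[-0.8775 -0.454  -0.1547]
 [-0.4471  0.891  -0.0788]
 [ 0.1736 -0.     -0.9848]]
[0.5265 0.2171 0.2038]
shift [193.8   3.4  26.9] turn [ -0.   -0.7 -90. ]
[0.516  0.2118 0.1368]
shift [193.3   3.9  94.9] turn [ -0.   -0.7 -90. ]
0.0 [0. 0.] 0.031 [-0.6  7.2] 0.062 [-1.4 14.3] 0.094 [-2.4 21.5] 0.125 [-3.7 28.6] 0.156 [-5.1 35.6] 0.188 [-6.8 42.6] 0.219 [-8.7 49.6] 0.25 [-10.9  56.4] 0.281 [-13.2  63.2] 0.312 [-15.8  70. ] 0.344 [-18.5  76.6] 0.375 [-21.5  83.2] 0.406 [-24.6  89.7] 0.438 [-28.  96.] 0.469 [-31.6 102.3] 0.5 [-35.3 108.4] 0.531 [-39.3 114.5] 0.562 [-43.4 120.3] 0.594 [-47.8 126.1] 0.625 [-52.3 131.7] 0.656 [-56.9 137.2] 0.688 [-61.8 142.6]
```

View pics/w7.png

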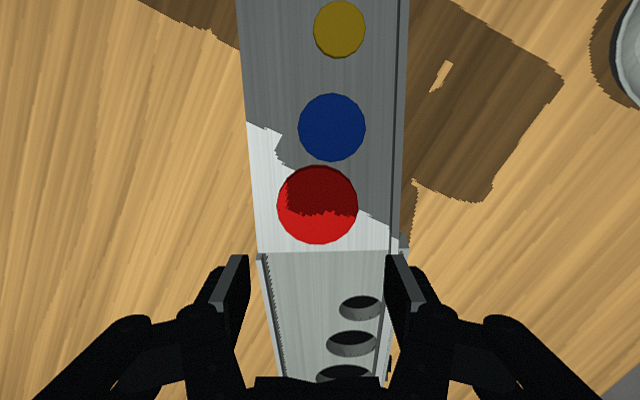

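Yellow (340,29), blue (332,127) and red (318,205) all lie flat in the tray in line, with the hinge below at row 252. Next, go over to the handle.

```bash
python3 -m jog '[{"translation":[15,0,0],"angular":[0,0,-10]},{"translation":[38,1,0],"angular":[0,0,-20]},{"translation":[60,1,0],"angular":[0,0,-30]},{"translation":[85,2,0],"angular":[0,0,-40]},{"translation":[110,2,0],"angular":[0,0,-50]},{"translation":[135,3,0],"angular":[0,0,-60]},{"translation":[160,3,0],"angular":[0,0,-70]},{"translation":[180,3,0],"angular":[0,-0.4,-80]},{"translation":[193,3,5],"angular":[0,-0.7,-90]},{"translation":[193,3,10],"angular":[0,-0.7,-90]}]' 45 && python3 - <<'E'
from h import *
im=snap('wrist','w8.png'); snap('top','t8.png')
H=np.array([.619,.005,.125]); T=R.from_euler('z',27,degrees=True)*R.from_euler('y',10,degrees=True)
print(T.inv().apply(rot()[0]-H))
for c in ('wrist','top'):
  for d in bot.landmark_of('tray_handle',c)[:2]: print(c,round(d['score'],2),d['position'],T.inv().apply(np.array(d['position'])-H))
D=down(10,np.radians(27))*R.from_euler('z',-90,degrees=True)
p=H+T.apply([0,.231,.018]); print(p); go(p,D)
E
```

```text
clock: 26.95
tcp_pos: [0.5291, 0.218, 0.2202]
orientation: [-0.085, -0.233, 0.969, -0.021]
force: [-0.1, -0.3, -0.9]
finger_gap: 0.0386
grip_force: 0.0
[-0.0002  0.2297  0.0965]
wrist 0.74 [0.5099, 0.2152, 0.1356] [-0.0036  0.2368  0.0101]
top 0.62 [0.6733, -0.0353, 0.0865] [ 0.0363 -0.0606 -0.0327]
top 0.55 [0.5133, 0.2149, 0.1367] [-0.0009  0.235   0.0117]
[0.5169 0.2122 0.1427]
shift [ 0.   1.7 79.2] turn [-0.   0.  -0.2]
```

View pics/w8.png

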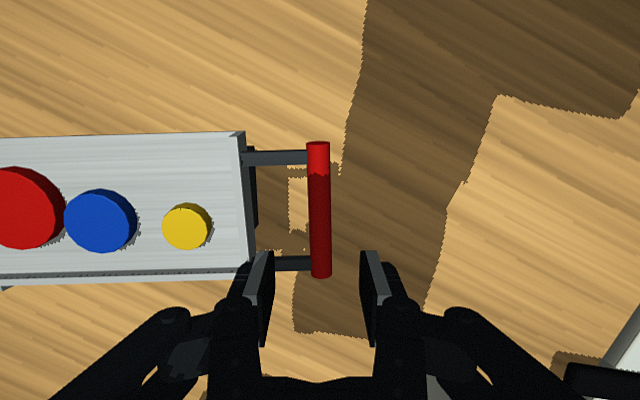

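The bar (column 318) lies midway between the fingers (265 and 370), so I'll descend and pinch it.

```bash
python3 -m jog '[{"translation":[0,1,15],"angular":[0,0,-1]},{"translation":[0,2,32],"angular":[0,0,-1]},{"translation":[0,2,48],"angular":[0,0,-1]},{"translation":[0,2,60],"angular":[0,0,-1]},{"translation":[0,2,70],"angular":[0,0,-1]},{"translation":[0,2,76],"angular":[0,0,-1]},{"translation":[0,2,79],"angular":[0,0,-1]},{"translation":[0,2,79],"angular":[0,0,-1]},{"translation":[0,2,79],"angular":[0,0,-1]},{"translation":[0,2,79],"angular":[0,0,-1]}]' && python3 -m jog '[{"translation":[0,0,0],"angular":[0,0,0]},{"translation":[0,0,0],"angular":[0,0,0]},{"translation":[0,0,0],"angular":[0,0,0]},{"translation":[0,0,0],"angular":[0,0,0]},{"translation":[0,0,0],"angular":[0,0,0]},{"translation":[0,0,0],"angular":[0,0,0]},{"translation":[0,0,0],"angular":[0,0,0]},{"translation":[0,0,0],"angular":[0,0,0]},{"translation":[0,0,0],"angular":[0,0,0]},{"translation":[0,0,0],"angular":[0,0,0]}]' 0 40
```

```text
clock: 28.4
tcp_pos: [0.5167, 0.2131, 0.1434]
orientation: [-0.084, -0.241, 0.967, -0.02]
force: [-0.1, -0.6, -0.3]
finger_gap: 0.0384
grip_force: 0.0
clock: 29.65
tcp_pos: [0.5165, 0.2135, 0.1434]
orientation: [-0.084, -0.241, 0.967, -0.019]
force: [-2.7, 4.0, 2.8]
finger_gap: 0.0125
grip_force: 39.0
```

```bash
python3 -m jog '[{"translation":[0,-0.3,-4],"angular":[0,0,0]},{"translation":[0,-1,-10],"angular":[0,0,0]},{"translation":[0,-1.8,-17],"angular":[0,0,0]},{"translation":[0,-2.9,-24],"angular":[0,0,0]},{"translation":[0,-4,-30],"angular":[0,0,0]},{"translation":[0,-5.1,-35.6],"angular":[0,0,0]},{"translation":[0,-6.4,-41],"angular":[0,0,0]},{"translation":[0,-7.8,-46],"angular":[0,0,0]},{"translation":[0,-9.4,-51.5],"angular":[0,0,0]},{"translation":[0,-10.9,-56.4],"angular":[0,0,0]}]'
python3 - <<'E'
from h import *
snap('side','s9.png')
H=np.array([.619,.005,.125]); T=R.from_euler('z',28,degrees=True)*R.from_euler('y',10,degrees=True)
print(T.inv().apply(rot()[0]-H))
E
```

```text
clock: 30.9
tcp_pos: [0.5299, 0.2091, 0.1988]
orientation: [-0.085, -0.241, 0.967, -0.019]
force: [-2.7, 9.9, -0.8]
finger_gap: 0.0125
grip_force: 38.9
[0.0041 0.2219 0.0762]
```

```bash
python3 -m jog '[{"translation":[0,-2.3,-6.8],"angular":[0,0,0]},{"translation":[0,-4.9,-13.6],"angular":[0,0,0]},{"translation":[0,-7.6,-20.2],"angular":[0,0,0]},{"translation":[0,-10.6,-26.8],"angular":[0,0,0]},{"translation":[0,-13.7,-33.3],"angular":[0,0,0]},{"translation":[0,-17.1,-39.6],"angular":[0,0,0]},{"translation":[0,-20.7,-45.9],"angular":[0,0,0]},{"translation":[0,-24.4,-52],"angular":[0,0,0]},{"translation":[0,-28.4,-58.1],"angular":[0,0,0]},{"translation":[0,-32.5,-63.9],"angular":[0,0,0]}]' && python3 -m jog '[{"translation":[0,-4.4,-5.8],"angular":[0,0,0]},{"translation":[0,-8.9,-11.4],"angular":[0,0,0]},{"translation":[0,-13.5,-16.9],"angular":[0,0,0]},{"translation":[0,-13.5,-16.9],"angular":[0,0,0]},{"translation":[0,-13.5,-16.9],"angular":[0,0,0]},{"translation":[0,-13.5,-16.9],"angular":[0,0,0]},{"translation":[0,-13.5,-16.9],"angular":[0,0,0]},{"translation":[0,-13.5,-16.9],"angular":[0,0,0]},{"translation":[0,-13.5,-16.9],"angular":[0,0,0]},{"translation":[0,-13.5,-16.9],"angular":[0,0,0]}]'
python3 - <<'E'
from h import *
a=snap('side'); b=snap('top'); 
A=cv2.resize(a[130:290,230:420],None,fx=2.1,fy=2.1,interpolation=2); B=cv2.resize(b[120:280,210:400],None,fx=2.1,fy=2.1,interpolation=2)
cv2.imwrite('pics/c10.png',np.hstack([A,B])[:,:,::-1])
for n in ['plug_small_center','plug_medium_center','plug_large_center']:
  for c in ('top','side'): print(n,c,[(round(d['score'],2),np.round(d['position'],4).tolist()) for d in bot.landmark_of(n,c)[:2]])
E
```

```text
clock: 32.2
tcp_pos: [0.5549, 0.187, 0.2628]
orientation: [-0.084, -0.242, 0.967, -0.017]
force: [-5.3, 20.1, 10.4]
finger_gap: 0.0119
grip_force: 39.0
clock: 33.45
tcp_pos: [0.5641, 0.1763, 0.2797]
orientation: [-0.083, -0.242, 0.967, -0.018]
force: [-4.3, 16.4, 12.1]
finger_gap: 0.0127
grip_force: 40.1
plug_small_center top [(0.6, [0.6759, -0.0459, 0.083])]
plug_small_center side []
plug_medium_center top [(0.6, [0.6908, -0.0922, 0.0694])]
plug_medium_center side []
plug_large_center top [(0.63, [0.7096, -0.1545, 0.0468])]
plug_large_center side []
```

View pics/c10.png

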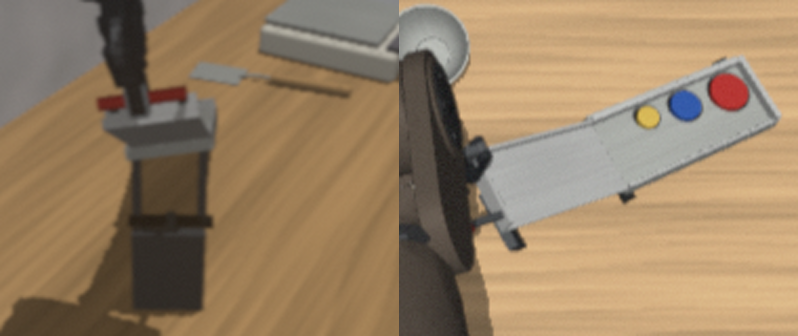

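All three plugs sit over their own holes (crop: yellow (648,117), blue (685,105), red (729,92)) and the tray is empty. Lowering by the reverse arc.

```bash
python3 -m jog '[{"translation":[0,4.6,5.5],"angular":[0,0,0]},{"translation":[0,9.1,11.1],"angular":[0,0,0]},{"translation":[0,13.5,16.9],"angular":[0,0,0]},{"translation":[0,17.6,22.7],"angular":[0,0,0]},{"translation":[0,21.6,28.8],"angular":[0,0,0]},{"translation":[0,25.3,34.9],"angular":[0,0,0]},{"translation":[0,28.9,41.2],"angular":[0,0,0]},{"translation":[0,32.3,47.5],"angular":[0,0,0]},{"translation":[0,35.4,54],"angular":[0,0,0]},{"translation":[0,38.4,60.6],"angular":[0,0,0]}]' && python3 -m jog '[{"translation":[0,2.7,6.6],"angular":[0,0,0]},{"translation":[0,5.3,13.4],"angular":[0,0,0]},{"translation":[0,7.6,20.2],"angular":[0,0,0]},{"translation":[0,9.8,27],"angular":[0,0,0]},{"translation":[0,11.7,34],"angular":[0,0,0]},{"translation":[0,13.4,41],"angular":[0,0,0]},{"translation":[0,14.8,48],"angular":[0,0,0]},{"translation":[0,16.1,55.1],"angular":[0,0,0]},{"translation":[0,17.1,62.3],"angular":[0,0,0]},{"translation":[0,17.9,69.4],"angular":[0,0,0]}]' && python3 -m jog '[{"translation":[0,0.1,2],"angular":[0,0,0]},{"translation":[0,0.3,4],"angular":[0,0,0]},{"translation":[0,0.5,6],"angular":[0,0,0]},{"translation":[0,0.6,7],"angular":[0,0,0]},{"translation":[0,0.6,7],"angular":[0,0,0]},{"translation":[0,0.6,7],"angular":[0,0,0]},{"translation":[0,0.6,7],"angular":[0,0,0]},{"translation":[0,0.6,7],"angular":[0,0,0]},{"translation":[0,0.6,7],"angular":[0,0,0]},{"translation":[0,0.6,7],"angular":[0,0,0]}]'
```

```text
clock: 35.1
tcp_pos: [0.5367, 0.2041, 0.2187]
orientation: [-0.084, -0.241, 0.967, -0.019]
force: [-1.6, 8.7, 1.7]
finger_gap: 0.0129
grip_force: 40.7
clock: 36.35
tcp_pos: [0.5177, 0.2135, 0.1499]
orientation: [-0.085, -0.241, 0.967, -0.02]
force: [-1.8, 4.4, -1.5]
finger_gap: 0.0122
grip_force: 42.3
clock: 37.6
tcp_pos: [0.5164, 0.2134, 0.1432]
orientation: [-0.085, -0.241, 0.967, -0.02]
force: [-2.8, 5.3, -2.0]
finger_gap: 0.0125
grip_force: 42.4
```

```bash
python3 -m jog '[{"translation":[0,0,0],"angular":[0,0,0]},{"translation":[0,0,0],"angular":[0,0,0]},{"translation":[0,0,0],"angular":[0,0,0]},{"translation":[0,0,0],"angular":[0,0,0]},{"translation":[0,0,0],"angular":[0,0,0]},{"translation":[0,0,-10],"angular":[0,0,0]},{"translation":[0,0,-30],"angular":[0,0,0]},{"translation":[0,0,-60],"angular":[0,0,0]},{"translation":[0,0,-90],"angular":[0,0,0]},{"translation":[0,0,-120],"angular":[0,0,0]}]' 45 && python3 -m jog '[{"translation":[0,-20,0],"angular":[0,0,0]},{"translation":[-8,-60,0],"angular":[0,0,0]},{"translation":[-16,-100,0],"angular":[0,0,0]},{"translation":[-24,-140,0],"angular":[0,0,0]},{"translation":[-32,-180,0],"angular":[0,0,0]},{"translation":[-40,-220,0],"angular":[0,0,0]},{"translation":[-48,-260,0],"angular":[0,0,0]},{"translation":[-56,-300,0],"angular":[0,0,0]},{"translation":[-60,-320,0],"angular":[0,0,0]},{"translation":[-60,-320,0],"angular":[0,0,0]}]' && python3 - <<'E'
from h import *
H=np.array([.619,.005,.125]); T=R.from_euler('z',28,degrees=True)*R.from_euler('y',10,degrees=True)*R.from_euler('x',20,degrees=True)
im=snap('wrist','w11.png'); snap('top','t11.png'); snap('side','s11.png')
for c in ('wrist','top','side'):
  for s in ['small','medium','large']:
    for n in ('plug_%s_center'%s,'hole_%s'%s):
      print(c,n,[(round(d['score'],2),np.round(1e3*T.inv().apply(np.array(d['position'])-H),1)) for d in bot.landmark_of(n,c)[:1]])
print([(d['score'],d['position']) for n in ('tray_handle','tray_floor') for d in bot.landmark_of(n,'side')[:1]])
E
```

```text
clock: 38.85
tcp_pos: [0.5352, 0.2227, 0.2633]
orientation: [-0.084, -0.241, 0.967, -0.02]
force: [-0.4, 0.2, 0.2]
finger_gap: 0.0383
grip_force: 0.0
clock: 40.1
tcp_pos: [0.7376, -0.0341, 0.2489]
orientation: [-0.085, -0.24, 0.967, -0.019]
force: [-0.3, 0.2, 0.9]
finger_gap: 0.0386
grip_force: 0.0
wrist plug_small_center [(0.88, array([ 33.1, -74.4,  -8.3]))]
wrist hole_small [(0.86, array([ 32.5, -68.2, -11.1]))]
wrist plug_medium_center [(0.58, array([  29.9, -128.4,   -9.5]))]
wrist hole_medium []
wrist plug_large_center [(0.9, array([  20.6, -203.5,  -11.1]))]
wrist hole_large [(0.54, array([  22.5, -199.7,  -11.1]))]
top plug_small_center []
top hole_small []
top plug_medium_center [(0.52, array([  24. , -129.1,  -11.4]))]
top hole_medium [(0.7, array([  25. , -131.2,   -5.5]))]
top plug_large_center [(0.51, array([  17.9, -198.4,   -5.9]))]
top hole_large [(0.6, array([  21.3, -193.4,   -9.1]))]
side plug_small_center [(0.22, array([  25.6, -127.6,   -9.1]))]
side hole_small [(0.64, array([ 31.4, -69.6,  -9. ]))]
side plug_medium_center [(0.38, array([  26.8, -132.8,   -7.9]))]
side hole_medium [(0.7, array([  25. , -131.4,   -9.6]))]
side plug_large_center [(0.42, array([  23.4, -194.8,   -7.8]))]
side hole_large [(0.9, array([  18.8, -193.2,   -9.6]))]
[(0.61, [0.5101, 0.2159, 0.1371])]
```

All plug centres read about 8–11 mm below the ramp plane. Seated should read -8 mm, and loose would read +6 mm. The tray handle is back at its rest height, so I'll hand in.

```bash
python3 -c "
from cell import bot
print(bot.job_done())"
```

```text
the job is handed in; nothing more can be done
None
```

I handed the job in at about 40 s. All three plugs measured as seated in the holes of their own size, the tray was lowered by its handle to rest, and I moved nothing near the bowl, bottle or scraper; the hand-in gave no verdict.

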